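# Antenna switch: catch off, handle over

### The job

At the radio station's table, put the antenna switch with the red handle over: first slide its yellow safety catch all the way aside, away from the handle, then swing the red handle right over to its far stop. Leave the catch open and the handle there, let go of both, and do not touch the twin switch with the blue handle.

Things in the scene. Friction and masses are not known exactly. Their poses are not given: they have to be found in the camera images.
- antenna_switch: Fixed switch to be worked: grey box 160 x 200 x 60 mm (x, y, z) with a U-shaped handle with RED cross bar and a yellow catch on top. Origin: centre of the underside, on the table. x points from the side the handle starts on (nearer the robot) to the far side, y left, z up. Beside the catch tab the box's fittings reach z 134 mm at most, the handle's pivots 90 mm.
- antenna_switch_catch (a joint): Travel of the yellow catch, m: 0 = on, 0.035 = fully off; starts below 0.004. An upright tab 40 (x) by 10 (y) mm, z 120 to 172 mm, middle at x = 20, y = 55 mm plus travel (switch frame): it slides to +y, needs 1.5 N, stays where left. Its steel bolt (z 120 to 132) runs from the tab to -y across the path of the handle's nearer arm and frees it from 0.016.
- antenna_switch_handle (a joint): Angle q of the red handle, rad: 0 to 0.12 at the start, 0.65 upright, 1.30 far stop. Round bar, 18 mm thick, 100 long along y; centre (switch frame, m): x = 0.11 sin(q-0.65), y = -0.03, z = 0.075 + 0.11 cos(q-0.65). Two 10 mm arms at y = -70 and 10 mm, 70 mm free between, pivot at x = 0, z = 75 mm. Needs 2 to 3 N at the bar, stays where left; catch blocks it at 0.2.
- other_switch: The twin switch, to be left alone: same box, handle and catch, same origin and axes, but its cross bar is BLUE.

How it is judged:
On the way:
1. the catch of the red-handled switch is fully off while its handle is still on the starting side (value of joint antenna_switch_catch above 0.022 m and value of joint antenna_switch_handle below 0.4 rad), for 0.1 s.
At the end, for the whole second after the job is handed in: The red handle is over on the far side, within 0.18 rad (10 degrees) of its far stop and at rest, and its catch is still off (moved at least 22 mm of its 35) (value of joint antenna_switch_handle above 1.12 rad and value of joint antenna_switch_catch above 0.022 m and velocity of joint antenna_switch_handle between -0.05 and 0.05 rad/s); the robot touches nothing.
It fails at once if the blue-handled switch is touched with more than 2 N (contact force between any of the fingers, the arm and other_switch above 2 N).
It fails at once if the red handle is forced past the catch (beyond 0.45 rad) while the catch is on (below 14 mm) (value of joint antenna_switch_handle above 0.45 rad and value of joint antenna_switch_catch below 0.014 m).
It also fails if it takes over 48 s, if anything falls off the work surface, if the arm or the gripper's body presses on something with over 40 N, if the wrist force passes 120 N, or if a joint passes its speed limit or range.

### The arm

A 7-joint arm with a two-finger parallel gripper is mounted at the origin on the work surface. World frame = base frame: x ahead of the robot, y to its left, z up, the work surface at z = 0. Lengths are in m, angles in rad, forces in N, time in s.
With the tool pointing down it reaches from about 0.4 to 0.875 m from the base axis. Payload 4.4 kg.
Tool frame: the origin (TCP) lies at the centre of the arm's flange, where the gripper is bolted on; the fingertips stand 173 mm ahead of it and the grasp point (between the pads) lies 155 mm ahead of it (arm.nose_length is the distance from the TCP to the fingertips, in m); z points along the fingers, y is the direction in which the jaws open and shut (so a half turn about z gives the same grasp; the last joint's range is limited). The gripper opens to 85 mm and grips with 20 to 120 N. Pads are 22 mm wide; open, the fingers measure 114 mm over their backs; the gripper's body (76 mm by 85 mm) begins 54 mm behind the grasp point. The pads swing forward as they close: fully open they stand 13 mm farther back than shut.
Start: joints at [1.131, 0.628, 0.038, 1.517, -0.027, 0.996, -0.02], TCP at [0.237, -0.605, 0.405] pointing down, gripper open.
Joint ranges: [-3.06, 3.06], [-0.37, 2.12], [-1.25, 1.32], [0.18, 2.47], [-1.1, 4.24], [0.23, 1.98], [-2.94, 2.94]. Speed limits (rad/s): [2.57, 2.57, 3.14, 3.14, 3.14, 3.14, 3.14].

### API

Orientations are given as a rotation vector (axis times angle).
In Python, from cell import arm gives the robot as it stands. The module is installed in compiled form; this text tells all that it offers.
- The arm moves only by the shell command python3 -m inch 'ROWS'. ROWS is a JSON object of lists of equal length, an entry for each row: "gripper": the opening, from 0 (shut) to 1 (fully open); "travel": the shift along the tool's x, y, z in mm, a list of three; "dr": the turn, a rotation vector about the tool's x, y, z in rad, a list of three. A call has 1 to 10 rows; each row is the pose to reach, as a shift and turn from the pose measured when the call began, along the tool's axes at that moment; what a row does not reach only later rows make up. A row lasts 1/10 s, in which the tool goes at most 50 mm and 8.59 degrees, less where a joint would pass 70% of its speed; a pose out of reach is approached as far as the arm can. A call with a gripper value outside its range is refused whole. The fingers move at their own pace and stop on an object; the grip force is fixed at half the most. Time passes only in rows, so rows that repeat a pose let the fingers close. It gives the time, the measured TCP pose, the force and the opening at its end, in the units of the state.
- arm.state(): the state, without advancing time (a new reading comes with each control period).
- arm.read_camera(name): name is "side" or "top"; returns a dict with "frame" (420x560x3 uint8, blue, green, red), "range_z" (420x560 float32, m along the optical axis (not along the pixel's ray), 0 where there is no reading), "K" (3x3 intrinsics, pixels), "R" (3x3) and "t" (3): a world point X has camera coordinates R X + t. Camera axes: x right, y down, z forward; pixel columns grow to the right and rows downward; lengths in m; the calibration is good to about 2 mm. A picture is of the moment at which its call begins.
- arm.finish_job(): hands the job in, once; it reports no verdict.
The state is a dict: "time_s": time; "joint_pos": joint angles; "qvel": joint speeds; "joint_torque": joint torques, N m; "position": TCP position; "tcp_rot": TCP orientation; "ft_force": force on the tool from outside, world axes, zero at the start; "ft_torque": the same for the moment, N m; "gripper_width": finger opening in m.
Only numpy, scipy, OpenCV 4.12 (cv2) and the standard library are available. Lean on these libraries where they do the work, as an engineer would, in place of code of your own. Each camera call takes 0.05 s, during which the arm holds its last target.

## Working session

There is one attempt and no reset: what is moved stays moved. The work goes in short steps, Python scripts to look and compute and a shell command to move; the robot and the scene stay as the last step left them, time stands still between calls to the robot, and variables do not carry over. Pictures are saved under pics/ and viewed, and the job is handed in when it is done.

```bash
mkdir -p pics
python3 - <<'E'
from cell import arm
import cv2,numpy as np
s=arm.state();print({k:np.round(v,3) for k,v in s.items()})
for n in("top","side"):
    c=arm.read_camera(n);cv2.imwrite(f"pics/{n}0.png",c["frame"]);np.savez(f"{n}0.npz",**c)
    print(n,c["K"],c["R"],c["t"])
E
```

```text
{'time_s': np.float64(0.0), 'joint_pos': array([ 1.131,  0.629,  0.038,  1.518, -0.027,  0.996, -0.02 ]), 'qvel': array([ 0.   ,  0.001, -0.   , -0.002, -0.001,  0.001, -0.001]), 'joint_torque': array([ 0.0000e+00, -5.6340e+01,  1.2260e+00, -1.9345e+01,  1.1000e-02,
        1.1000e-02, -0.0000e+00]), 'position': array([ 0.237, -0.605,  0.404]), 'tcp_rot': array([-3.085e+00, -5.830e-01,  1.000e-03]), 'ft_force': array([-0.448,  0.303,  0.015]), 'ft_torque': array([ 0.001, -0.002, -0.013]), 'gripper_width': np.float64(0.086)}
top [[477.09078126   0.         280.1410418 ]
 [  0.         477.09078126 210.85670238]
 [  0.           0.           1.        ]] [[-0.01669322 -0.99985454  0.0034968 ]
 [-0.98772494  0.01594728 -0.15538702]
 [ 0.15530865 -0.00604779 -0.98784748]] [-0.00080985  0.54537178  0.79558143]
side [[429.56806104   0.         281.92341835]
 [  0.         429.56806104 215.17692551]
 [  0.           0.           1.        ]] [[ 0.70610112 -0.70775723  0.02238098]
 [-0.42081315 -0.44482905 -0.79059686]
 [ 0.56950636  0.54882312 -0.61192785]] [-0.37485608  0.31291718  0.49248016]
```

View pics/top0.png

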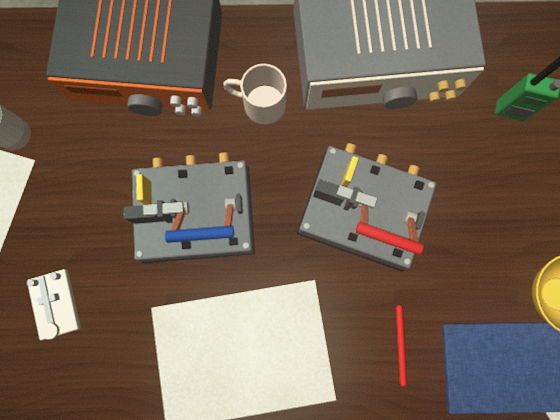

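View pics/side0.png

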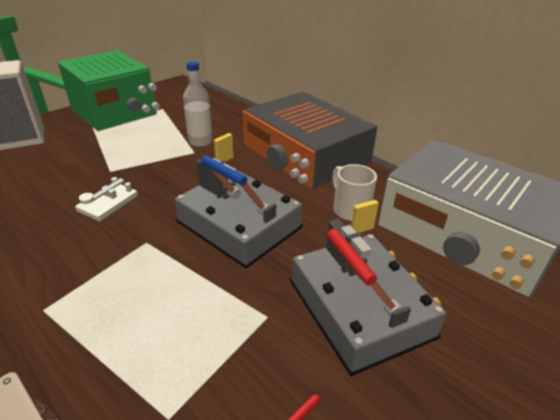

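The top view shows the red-handled switch around (370,205), with its bar from (360,230) to (420,247) and its yellow tab at (351,168). The blue twin is to its left around (190,210). The red pencil at (400,345) has to be kept out of the red mask.

```bash
cat > h.py <<'E'
import cv2,numpy as np
def ld(n):return dict(np.load(n))
def pts(c,m):
    v,u=np.nonzero(m&(c["range_z"]>0));z=c["range_z"][v,u];K=c["K"]
    P=np.c_[(u-K[0,2])/K[0,0]*z,(v-K[1,2])/K[1,1]*z,z]
    return (P-c["t"])@c["R"]
def proj(c,X):
    p=(np.atleast_2d(X)@c["R"].T+c["t"])@c["K"].T;return p[:,:2]/p[:,2:]
def ray(c,uv,h):
    d=np.linalg.solve(c["K"],np.r_[uv,1.])@c["R"];o=-c["R"].T@c["t"];return o+d*(h-o[2])/d[2]
def masks(c):
    h=cv2.cvtColor(c["frame"],cv2.COLOR_BGR2HSV);H,S,V=cv2.split(h)
    return {"red":((H<6)|(H>174))&(S>170)&(V>90),"yel":(H>22)&(H<35)&(S>130)&(V>90),"blue":(H>100)&(H<125)&(S>150)&(V>70)}
def comps(m,a=60):
    n,l,s,ce=cv2.connectedComponentsWithStats(m.astype(np.uint8));return [(l==i,ce[i],s[i]) for i in range(1,n) if s[i,4]>a]
E
python3 - <<'E'
from h import *
np.set_printoptions(precision=4,suppress=True)
for n in("top","side"):
    c=ld(n+"0.npz")
    for k,m in masks(c).items():
        for mm,ce,s in comps(m):
            P=pts(c,cv2.erode(mm.astype(np.uint8),np.ones((3,3)))>0)
            if len(P)<10: continue
            w,V=np.linalg.eigh(np.cov(P.T))
            print(n,k,ce.round(),s[:5],"med",np.median(P,0),"min",np.percentile(P,3,axis=0),"max",np.percentile(P,97,axis=0),"ax",V[:,2])
# box faces from top: points with height .05-.07
c=ld("top0.npz");m=np.zeros((420,560),bool);m[120:290,285:450]=1
P=pts(c,m);P=P[abs(P[:,2]-.06)<.005]
r=cv2.minAreaRect((P[:,:2]*1000).astype(np.float32));print(r,cv2.boxPoints(r),np.median(P[:,2]))
E
```

```text
top red [390. 238.] [356 222  68  33 756] med [ 0.4814 -0.1696  0.1742] min [ 0.4637 -0.2112  0.1709] max [ 0.4998 -0.1258  0.177 ] ax [-0.3493 -0.937  -0.0048]
top red [401. 346.] [396 305  11  82 599] med [ 0.3077 -0.2169  0.0104] min [ 0.2471 -0.2212  0.0064] max [ 0.3722 -0.2133  0.0136] ax [-1.      0.0012 -0.0005]
top yel [351. 168.] [345 156  13  25 148] med [ 0.5881 -0.1166  0.1715] min [ 0.5734 -0.1235  0.1695] max [ 0.6027 -0.1101  0.1736] ax [-0.9311  0.3647 -0.0049]
top yel [139. 187.] [136 174   7  26 131] med [0.565  0.2011 0.1719] min [0.5488 0.1993 0.1702] max [0.581  0.2036 0.1737] ax [-0.9989 -0.0434  0.0161]
top yel [552. 293.] [542 278  18  33 458] med [ 0.3942 -0.4963  0.0039] min [ 0.3714 -0.5085  0.0012] max [ 0.4156 -0.4807  0.0067] ax [-0.993   0.1182  0.0016]
top blue [199. 234.] [165 226  68  16 715] med [0.4923 0.1116 0.1765] min [0.4854 0.0661 0.1733] max [0.4991 0.1551 0.1789] ax [-0.0624  0.9981 -0.0003]
side red [351. 257.] [327 229  49  56 831] med [ 0.4761 -0.1771  0.1741] min [ 0.4605 -0.2169  0.1684] max [ 0.4958 -0.129   0.1762] ax [-0.3418 -0.9396 -0.0151]
side red [306. 408.] [288 394  32  26 352] med [ 0.3531 -0.2211  0.0111] min [ 0.3313 -0.2251  0.0078] max [ 0.3747 -0.2163  0.013 ] ax [-0.9994  0.0301  0.0153]
side blue [192.  66.] [187  62  11   8  75] med [0.7006 0.4776 0.2076] min [0.6928 0.4731 0.2011] max [0.7091 0.4884 0.2097] ax [ 0.9634 -0.2553  0.0811]
side blue [223. 170.] [202 156  44  29 394] med [0.488  0.1008 0.1748] min [0.4832 0.06   0.1702] max [0.4952 0.1503 0.1772] ax [-0.0742  0.9972  0.0068]
((550.6151123046875, -162.89938354492188), (199.80209350585938, 160.48016357421875), 69.37873840332031) [[ 440.3321 -228.14  ]
 [ 590.5301 -284.6593]
 [ 660.8982  -97.6588]
 [ 510.7001  -41.1394]] 0.059379336792720866
```

The measurements agree with the stated sizes. The box measures 200x160 mm, centred at (0.5506,-0.1629), with yaw -20.6°. The model puts the tab at (.5887,-.1184), against (.588,-.117) measured, and the bar at (.482,-.169), against (.481,-.170). Next I work out the moves.

```bash
cat >> h.py <<'E'
from scipy.spatial.transform import Rotation as Ro
C=np.array([.5506,-.1629,0.]);a=np.deg2rad(-20.6)
S=np.array([[np.cos(a),-np.sin(a),0],[np.sin(a),np.cos(a),0],[0,0,1]])
def w(l):return C+S@np.array(l)
def rep(goals):
    from cell import arm
    s=arm.state();R=Ro.from_rotvec(s["tcp_rot"]);p=s["position"]
    np.set_printoptions(precision=3,suppress=True)
    tip=p+R.apply([0,0,.173])
    print("t",s["time_s"],"tip local mm",(S.T@(tip-C))*1e3,"F",s["ft_force"],"w",s["gripper_width"],"\ntool axes in switch:\n",S.T@R.as_matrix())
    for g in goals:
        print(g,"travel mm",R.inv().apply(w(g)-tip)*1e3)
    # turns for tool down, y along +-switch y or x
    for k in range(4):
        b=a+k*np.pi/2
        Rg=Ro.from_matrix(np.array([[np.cos(b),np.sin(b),0],[np.sin(b),-np.cos(b),0],[0,0,-1]]))
        p_t=Rg.apply([0,0,-.173])
        print("turn",k,(R.inv()*Rg).as_rotvec())
E
python3 -c "
from h import *
rep([(.02,.0,.235),(.02,.02,.15)])"
```

```text
t 0.1 tip local mm [-137.964 -523.723  230.902] F [ 0.981  0.114 -0.386] w 0.08539303238828116 
tool axes in switch:
 [[ 0.743  0.669 -0.001]
 [ 0.669 -0.743  0.001]
 [-0.    -0.002 -1.   ]]
(0.02, 0.0, 0.235) travel mm [ 467.924 -283.354   -3.632]
(0.02, 0.02, 0.15) travel mm [ 481.312 -298.072   81.392]
turn 0 [-0.002  0.001  0.733]
turn 1 [-0.002 -0.001 -0.837]
turn 2 [-0.001 -0.002 -2.408]
turn 3 [-0.001  0.002  2.304]
```

```bash
python3 -m inch '{"gripper":[0,0,0,0,0,0,0,0,0,0],"travel":[[42,-26,0],[84,-51,0],[126,-76,0],[168,-102,0],[210,-127,0],[252,-152,0],[294,-178,0],[336,-203,0],[378,-229,0],[420,-254,-3]],"dr":[[0,0,0.073],[0,0,0.147],[0,0,0.22],[0,0,0.293],[0,0,0.366],[0,0,0.44],[0,0,0.513],[0,0,0.586],[0,0,0.66],[0,0,0.733]]}'
python3 -c "
from h import *
rep([(.02,.01,.215),(.02,.01,.15)])"
```

```text
time_s: 1.1
position: [0.5362, -0.213, 0.4067]
tcp_rot: [-3.089, 0.565, 0.004]
ft_force: [1.0, -0.5, 0.4]
gripper_width: -0.0003
t 1.1 tip local mm [  3.723 -51.744 233.741] F [ 0.96  -0.497  0.417] w -0.0003041853011053092 
tool axes in switch:
 [[ 1.    -0.003 -0.003]
 [-0.003 -1.     0.001]
 [-0.003 -0.001 -1.   ]]
(0.02, 0.01, 0.215) travel mm [ 16.17  -61.762  18.775]
(0.02, 0.01, 0.15) travel mm [ 16.343 -61.681  83.774]
turn 0 [-0.001  0.003 -0.003]
turn 1 [-0.003  0.001 -1.573]
turn 2 [0.004 0.002 3.139]
turn 3 [0.001 0.003 1.568]
```

```bash
python3 -m inch '{"gripper":[0,0,0,0,0,0],"travel":[[8,-31,0],[16,-62,0],[16,-62,25],[16,-62,50],[16,-62,84],[16,-62,84]],"dr":[[0,0,0],[0,0,0],[0,0,0],[0,0,0],[0,0,0],[0,0,0]]}'
python3 - <<'E'
from h import *
rep([(.02,.08,.15)])
from cell import arm
for n in("top","side"):
    c=arm.read_camera(n);np.savez(f"{n}1.npz",**c);cv2.imwrite(f"pics/{n}1.png",c["frame"])
E
```

```text
time_s: 1.7
position: [0.5711, -0.1596, 0.3186]
tcp_rot: [-3.088, 0.565, 0.019]
ft_force: [-0.6, 0.5, -0.8]
gripper_width: -0.0004
t 1.7 tip local mm [ 15.919  10.392 145.593] F [-0.568  0.46  -0.786] w -0.00040027575231406875 
tool axes in switch:
 [[ 1.    -0.002 -0.012]
 [-0.002 -1.     0.   ]
 [-0.012 -0.    -1.   ]]
(0.02, 0.08, 0.15) travel mm [  3.873 -69.618  -4.436]
turn 0 [-0.     0.012 -0.002]
turn 1 [-0.01   0.009 -1.573]
turn 2 [0.019 0.    3.139]
turn 3 [0.009 0.01  1.569]
```

View pics/side1.png

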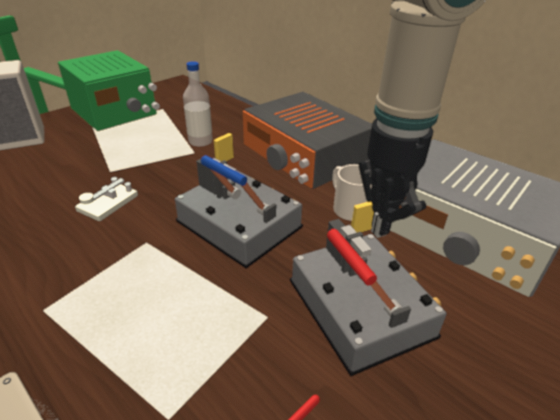

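The closed fingertips at (382,225) are right beside the tab at (363,215), and the handle is untouched. Next I push the catch.

```bash
python3 -m inch '{"gripper":[0,0,0,0,0,0,0,0],"travel":[[2,-14,-2],[4,-24,-3],[4,-32,-3],[4,-40,-3],[4,-48,-3],[4,-54,-3],[4,-58,-3],[4,-58,-3]],"dr":[[0,0,0],[0,0.006,0],[0,0.01,0],[0,0.01,0],[0,0.01,0],[0,0.01,0],[0,0.01,0],[0,0.01,0]]}'
python3 - <<'E'
from h import *
rep([(.02,.07,.15)])
from cell import arm
for n in("top","side"):
    c=arm.read_camera(n);np.savez(f"{n}2.npz",**c);cv2.imwrite(f"pics/{n}2.png",c["frame"])
E
```

```text
time_s: 2.6
position: [0.5974, -0.1069, 0.3256]
tcp_rot: [-3.09, 0.564, -0.009]
ft_force: [-0.0, 0.1, 0.3]
gripper_width: -0.0001
t 2.6 tip local mm [ 25.065  69.16  152.555] F [-0.023  0.091  0.298] w -0.00011199379646025686 
tool axes in switch:
 [[ 1.    -0.002  0.005]
 [-0.002 -1.     0.001]
 [ 0.005 -0.001 -1.   ]]
(0.02, 0.07, 0.15) travel mm [-5.081 -0.828  2.528]
turn 0 [-0.001 -0.005 -0.002]
turn 1 [ 0.003 -0.005 -1.573]
turn 2 [-0.009  0.002  3.14 ]
turn 3 [-0.005 -0.003  1.569]
```

View pics/side2.png

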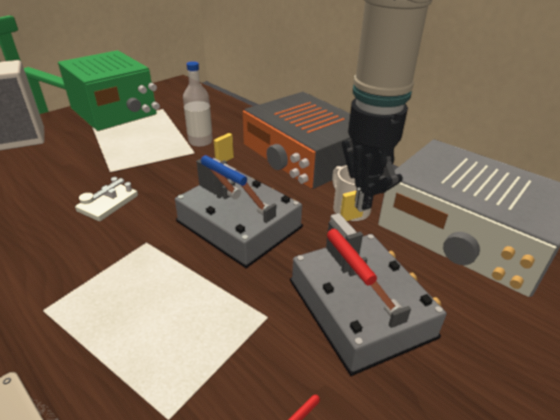

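The tab has moved to about (352,204). I'll measure its travel with the depth.

Run:
```python
from h import *
np.set_printoptions(precision=1,suppress=True)
for n in("top0","side0","side1","top2","side2"):
    c=ld(n+".npz")
    m=masks(c)["yel"]
    for mm,ce,s in comps(m,15):
        P=pts(c,mm);L=(P-C)@S*1e3
        if abs(np.median(L[:,0])-20)<40 and abs(np.median(L[:,1])-70)<45: print(n,ce,s[4],np.percentile(L,[5,50,95],axis=0))
c=ld("side2.npz")
for d in(.02,.03,.035):print(d,proj(c,[w((x,.05+d,z)) for x,z in((0,.172),(.04,.172),(0,.13))]))
```

```text
top0 [350.9 168.2] 148 [[  2.2  52.6 165.6]
 [ 18.9  56.6 171.2]
 [ 36.2  60.3 173.2]]
side0 [365.9 203.6] 43 [[  5.3  52.2 170.7]
 [ 19.7  54.8 171.7]
 [ 34.9  57.8 172.6]]
side1 [362.3 204.7] 40 [[  2.9  51.6 170.2]
 [ 14.   54.8 171.4]
 [ 24.5  57.6 172.4]]
side2 [349.3 193.5] 25 [[  3.1  85.3 170.2]
 [ 10.6  88.1 171.6]
 [ 18.3  90.9 172.4]]
0.02 [[349.5 201. ]
 [371.3 195.3]
 [346.4 222.3]]
0.03 [[346.1 197.5]
 [367.8 191.9]
 [343.2 218.7]]
0.035 [[344.5 195.8]
 [366.  190.3]
 [341.6 217. ]]
```

Travel is about 33 mm, which is fully off, and the handle is still on the starting side. Now back off, rise, and go behind the red bar.

```bash
python3 -m inch '{"gripper":[0,0,0,0,0,0,0,0,0,0],"travel":[[0,15,0],[0,25,-25],[0,30,-60],[-20,40,-60],[-55,58,-60],[-90,78,-60],[-120,96,-60],[-130,99,-60],[-130,99,-60],[-130,99,-60]],"dr":[[0,0,0],[0,0,0],[0,0,0],[0,0,0],[0,0,0],[0,0,0],[0,0,0],[0,0,0],[0,0,0],[0,0,0]]}'
python3 -c "
from h import *
rep([(-.105,-.03,.147)])"
```

```text
time_s: 3.7
position: [0.4411, -0.1544, 0.385]
tcp_rot: [-3.09, 0.566, -0.011]
ft_force: [0.4, 0.2, -0.4]
gripper_width: 0.0001
t 3.7 tip local mm [-104.278  -30.386  212.036] F [ 0.37   0.152 -0.35 ] w 7.52480739178774e-05 
tool axes in switch:
 [[ 1.    -0.003  0.007]
 [-0.003 -1.     0.001]
 [ 0.007 -0.001 -1.   ]]
(-0.105, -0.03, 0.147) travel mm [-1.189 -0.293 65.029]
turn 0 [-0.001 -0.007 -0.003]
turn 1 [ 0.005 -0.007 -1.574]
turn 2 [-0.011  0.002  3.139]
turn 3 [-0.007 -0.005  1.568]
```

```bash
python3 -m inch '{"gripper":[0,0,0,0],"travel":[[-1,0,30],[-1,0,60],[-1,0,65],[-1,0,65]],"dr":[[0,0,0],[0,-0.007,0],[0,-0.007,0],[0,-0.007,0]]}'
python3 - <<'E'
from h import *
rep([(.048,-.03,.147)])
from cell import arm
for n in("top","side"):
    c=arm.read_camera(n);np.savez(f"{n}3.npz",**c);cv2.imwrite(f"pics/{n}3.png",c["frame"])
    for k in("yel","red"):
      for mm,ce,s in comps(masks(c)[k],15):
        L=(pts(c,mm)-C)@S*1e3
        if len(L) and abs(np.median(L[:,0]))<90 and abs(np.median(L[:,1]))<120: print(n,k,ce,s[4],np.percentile(L,[5,50,95],axis=0))
E
```

```text
time_s: 4.1
position: [0.4414, -0.1541, 0.3193]
tcp_rot: [-3.089, 0.565, 0.002]
ft_force: [0.2, 0.3, 0.8]
gripper_width: -0.0001
t 4.1 tip local mm [-105.583  -29.971  146.319] F [0.154 0.297 0.772] w -0.00012460436071390357 
tool axes in switch:
 [[ 1.    -0.002 -0.001]
 [-0.002 -1.     0.001]
 [-0.001 -0.001 -1.   ]]
(0.048, -0.03, 0.147) travel mm [153.582  -0.308  -0.879]
turn 0 [-0.001  0.001 -0.002]
turn 1 [-0.002  0.    -1.573]
turn 2 [0.002 0.002 3.139]
turn 3 [0.    0.002 1.569]
top yel [329.993 161.1  ] 140 [[  1.907  85.95  167.935]
 [ 19.486  89.815 171.38 ]
 [ 35.801  93.671 173.537]]
top red [370.286 230.944] 304 [[-68.746 -19.682 168.918]
 [-61.905   0.56  174.014]
 [-55.014  18.589 176.65 ]]
side red [362.198 269.731] 398 [[-69.725 -81.129 165.818]
 [-64.539 -65.484 173.337]
 [-55.912 -43.993 176.14 ]]
```

View pics/side3.png

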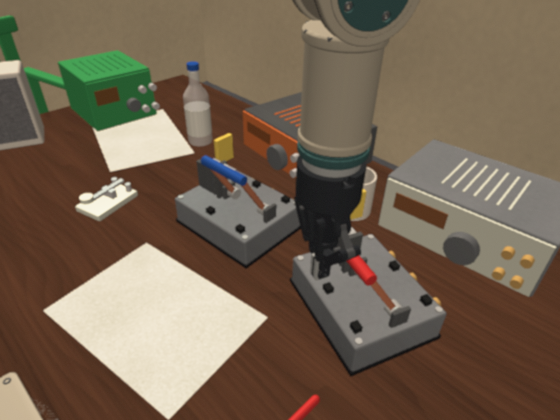

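The fingertips at (325,270) stand behind the red bar at (362,270). The catch tab is at y=90 mm, so it is fully off. Now push the bar over steadily.

```bash
python3 -m inch '{"gripper":[0,0,0,0,0,0,0,0,0,0],"travel":[[10,0,0],[22,0,0],[34,0,0],[46,0,0],[58,0,0],[70,0,0],[82,0,0],[94,0,0],[104,0,0],[110,0,0]],"dr":[[0,0,0],[0,0,0],[0,0,0],[0,0,0],[0,0,0],[0,0,0],[0,0,0],[0,0,0],[0,0,0],[0,0,0]]}'
python3 -c "
from h import *
rep([(.042,-.03,.147),(.048,-.03,.147)])"
```

```text
time_s: 5.2
position: [0.5453, -0.1935, 0.3214]
tcp_rot: [-3.089, 0.565, -0.004]
ft_force: [-1.5, 0.7, -2.0]
gripper_width: -0.0002
t 5.2 tip local mm [  6.198 -30.236 148.375] F [-1.54   0.66  -2.013] w -0.00022838937089115013 
tool axes in switch:
 [[ 1.    -0.002  0.002]
 [-0.002 -1.     0.002]
 [ 0.002 -0.002 -1.   ]]
(0.042, -0.03, 0.147) travel mm [35.798 -0.313  1.461]
(0.048, -0.03, 0.147) travel mm [41.798 -0.327  1.476]
turn 0 [-0.002 -0.002 -0.002]
turn 1 [ 0.001 -0.003 -1.573]
turn 2 [-0.004  0.002  3.139]
turn 3 [-0.003 -0.001  1.569]
```

```bash
python3 -m inch '{"gripper":[0,0,0,0,0,0,0],"travel":[[8,0,0],[16,0,0],[24,0,0],[31,0,0],[36,0,0],[40,0,0],[40,0,0]],"dr":[[0,0,0],[0,0,0],[0,0,0],[0,0,0],[0,0,0],[0,0,0],[0,0,0]]}'
python3 - <<'E'
from h import *
rep([(.048,-.03,.147)])
from cell import arm
for n in("top","side"):
    c=arm.read_camera(n);np.savez(f"{n}4.npz",**c);cv2.imwrite(f"pics/{n}4.png",c["frame"])
    for k in("yel","red"):
      for mm,ce,s in comps(masks(c)[k],15):
        L=(pts(c,mm)-C)@S*1e3
        if len(L) and abs(np.median(L[:,0]))<110 and abs(np.median(L[:,1]))<120: print(n,k,ce,s[4],np.percentile(L,[5,50,95],axis=0))
E
```

```text
time_s: 5.9
position: [0.5832, -0.2079, 0.3215]
tcp_rot: [-3.09, 0.565, -0.006]
ft_force: [-1.2, 0.9, -1.1]
gripper_width: -0.0003
t 5.9 tip local mm [ 46.961 -30.371 148.461] F [-1.215  0.888 -1.148] w -0.00025286069876402515 
tool axes in switch:
 [[ 1.    -0.002  0.003]
 [-0.002 -1.     0.001]
 [ 0.003 -0.001 -1.   ]]
(0.048, -0.03, 0.147) travel mm [ 1.033 -0.371  1.465]
turn 0 [-0.001 -0.003 -0.002]
turn 1 [ 0.002 -0.004 -1.573]
turn 2 [-0.005  0.002  3.139]
turn 3 [-0.004 -0.002  1.569]
top yel [329.971 161.187] 139 [[  2.368  85.912 167.064]
 [ 19.473  89.797 171.052]
 [ 35.632  93.675 173.155]]
side yel [354.179 192.232] 56 [[  4.344  84.916 169.987]
 [ 19.353  88.307 171.582]
 [ 36.217  91.85  172.71 ]]
side red [403.528 216.278] 36 [[ 33.559 -18.668 163.603]
 [ 57.083   8.984 168.005]
 [ 60.651  15.61  195.575]]
side red [439.253 246.011] 372 [[ 56.572 -80.969 160.261]
 [ 60.96  -64.929 168.724]
 [ 70.049 -42.522 171.994]]
```

View pics/side4.png

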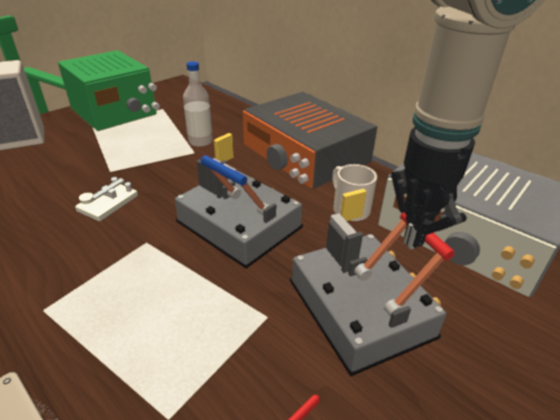

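The bar is over to the far side at (400-450,215-250), and the catch is still open. The force is still low, so I'll press on gently to the stop.

```bash
python3 -m inch '{"gripper":[0,0,0,0],"travel":[[3,0,1],[5,0,1],[7,0,1],[7,0,1]],"dr":[[0,0,0],[0,0,0],[0,0,0],[0,0,0]]}'
python3 -c "
from h import *
rep([(.048,-.03,.147)])"
```

```text
time_s: 6.4
position: [0.5858, -0.209, 0.3207]
tcp_rot: [-3.086, 0.565, 0.013]
ft_force: [-14.9, 4.9, 10.1]
gripper_width: -0.0001
t 6.4 tip local mm [ 47.65  -30.356 147.678] F [-14.87    4.942  10.083] w -7.550401490410269e-05 
tool axes in switch:
 [[ 1.    -0.002 -0.009]
 [-0.002 -1.     0.002]
 [-0.009 -0.002 -1.   ]]
(0.048, -0.03, 0.147) travel mm [ 0.355 -0.355  0.676]
turn 0 [-0.002  0.009 -0.002]
turn 1 [-0.009  0.005 -1.573]
turn 2 [0.014 0.004 3.139]
turn 3 [0.005 0.009 1.568]
```

The force has risen to about 15 N, so the handle is at its stop. Back off in -x, then rise clear.

```bash
python3 -m inch '{"gripper":[0,0,0,0,0,0,0,0],"travel":[[-8,0,0],[-20,0,0],[-30,0,-15],[-35,0,-50],[-40,0,-90],[-70,0,-100],[-100,0,-100],[-100,0,-100]],"dr":[[0,0,0],[0,0,0],[0,0,0],[0,0,0],[0,0,0],[0,0,0],[0,0,0],[0,0,0]]}'
python3 - <<'E'
from h import *
rep([])
from cell import arm
for n in("top","side"):
    c=arm.read_camera(n);np.savez(f"{n}5.npz",**c);cv2.imwrite(f"pics/{n}5.png",c["frame"])
    for k in("yel","red"):
      for mm,ce,s in comps(masks(c)[k],15):
        L=(pts(c,mm)-C)@S*1e3
        if len(L) and abs(np.median(L[:,0]))<110 and abs(np.median(L[:,1]))<120: print(n,k,ce,s[4],np.percentile(L,[5,50,95],axis=0))
E
```

```text
time_s: 7.2
position: [0.4904, -0.1733, 0.4227]
tcp_rot: [-3.086, 0.565, 0.013]
ft_force: [0.3, -0.7, 0.4]
gripper_width: -0.0001
t 7.2 tip local mm [-54.255 -30.44  249.71 ] F [ 0.251 -0.677  0.394] w -0.00012934028386856971 
tool axes in switch:
 [[ 1.    -0.003 -0.009]
 [-0.003 -1.     0.003]
 [-0.009 -0.003 -1.   ]]
turn 0 [-0.003  0.009 -0.003]
turn 1 [-0.009  0.005 -1.574]
turn 2 [0.014 0.005 3.139]
turn 3 [0.005 0.009 1.568]
top yel [329.986 161.207] 140 [[  1.87   85.854 168.074]
 [ 19.318  89.76  171.116]
 [ 35.763  93.669 173.135]]
top red [408.33  158.016] 639 [[ 58.116 -58.18  162.085]
 [ 63.774 -20.766 169.275]
 [ 72.227  16.767 172.009]]
side yel [348.808 193.577] 26 [[  3.511  84.77  170.325]
 [  9.81   88.084 171.492]
 [ 16.612  91.677 172.525]]
side red [427.421 234.98 ] 737 [[ 57.148 -80.574 159.273]
 [ 61.371 -39.56  168.678]
 [ 70.875  14.989 171.47 ]]
```

View pics/side5.png

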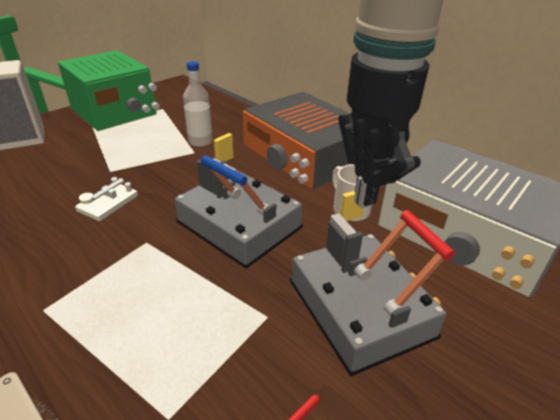

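The bar is at x≈65 mm with its top at z≈171.5 mm, which gives q≈1.28. The tab is at y≈90 mm, so travel is about 34 mm. The gripper at (380,180) is well clear of everything.

```bash
python3 -c "
from cell import arm
s=arm.state();print(s['time_s'],abs(s['qvel']).max(),s['ft_force']);print(arm.finish_job())"
```

```text
7.3 0.03490614991415198 [ 0.79300784 -0.82998757 -0.08464009]
the job is handed in; nothing more can be done
None
```

The red antenna switch is over: I slid its yellow catch fully open first, then swung the red handle to its far stop. I handed the job in at 7.3 s; it reports no verdict.

- **Catch:** I pushed it aside with closed fingertips while the handle was still at its starting angle. It last measured about 34 mm of travel in the top view and 33 mm in the side view.
- **Handle:** I pushed the bar over from behind until the force rose to about 15 N, which I took as the stop. It last measured about 1.28 rad.
- **Clear of everything:** the gripper then backed off to about 75 mm above the switch, with the wrist force near zero. The blue switch was never approached.

No check failed. The two cameras differ by about 2 mm on the catch, which is within their calibration.

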